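Clip the polarising filter onto the light base

ROBOT

A 7-joint arm with a two-finger parallel gripper is mounted at the origin on a cart in front of the work surface, level with it; the furniture and walls round the work are solid. World frame = base frame: x ahead of the robot, y to its left, z up, the work surface at z = 0. Lengths are in m, angles in degrees, forces in N, time in s.
With the tool pointing down it reaches from about 0.425 to 0.875 m from the base axis. Payload 4.7 kg.
Tool frame: the origin (TCP) lies at the very end of the fingers, on their centre line; the grasp point (between the pads) lies 19 mm behind it; z points along the fingers, y is the line along which they close (so a half turn about z gives the same grasp; the last joint's range is limited). The gripper opens to 87 mm and grips with 3 to 60 N. Pads are 19 mm wide; open, the fingers measure 117 mm over their backs; the gripper's body (75 mm by 190 mm) begins 51 mm behind the grasp point.
Start: joints at [75.923, 18.392, -4.016, 83.108, 1.295, 78.541, -3.26], TCP at [0.167, -0.628, 0.223] pointing down, gripper open.
Joint ranges: [-163.93, 163.93], [-17.29, 119.83], [-79.2, 71.16], [3.27, 140.29], [-89.18, 269.18], [5.43, 117.66], [-154.24, 154.24]. Speed limits (degrees/s): [147.25, 147.25, 180, 180, 180, 180, 180].

INTERFACE

Orientations are given as [roll, pitch, yaw] about the fixed x, y, z axes, in that order (R = Rz(yaw) Ry(pitch) Rx(roll)).
In Python, from cell import telemetry, cams, env gives the robot as it stands.
- The arm moves only by the tool arm_command, never from a script. Its argument "series" is text: rows parted by semicolons, each of 5 numbers parted by spaces: the shift along the tool's x, y, z in mm, then the turn about the tool's z in rad, then the closure in counts, from 0 (fully open) to 255 (shut). A call has 1 to 20 rows; each row shifts and turns the commanded pose from where the row before left it, along the tool's axes as they then stand; what a row does not reach is not made up. A row lasts 1/12 s, in which the tool goes at most 41.7 mm and 7.16 degrees, less where a joint would pass 70% of its speed; a pose out of reach is approached as far as the arm can. A call is refused whole if a number of a shift passes 41.7 or a number of a turn 0.125, either way. A call with a gripper value outside its range is refused whole. The fingers move at their own pace and stop on an object; "squeeze" is the grip in N (left out, the last holds). Time passes only in rows, so rows that do not move let the fingers close. It gives the time, the measured TCP pose, the force, the opening and the grip force at its end, in the units of the state.
- telemetry.get_obs(): the state, without advancing time (a new reading comes with each control period).
- cams.read_camera(name): name is "scene" or "top" or "wrist"; returns the picture (480x640x3 uint8, blue, green, red); there is no depth.
- cams.calibration(name): a dict with "K" (3x3 intrinsics, pixels), "origin" and "rotation" of the camera in the world; the wrist camera has in their place "hand_eye" (4x4, takes a point from camera to tool coordinates, whose origin is the TCP and whose axes are the flange's). Camera axes: x right, y down, z forward; pixel columns grow to the right and rows downward; lengths in m; the calibration is good to about 2 mm. The wrist camera is an equidistant fisheye: a pixel r from the principal point sees the ray r / f radians off the axis. A picture is of the moment at which its call begins: read the wrist's pose just before it. calibration takes no time and is no camera call.
- env.sign_off(): hands the job in; it is judged then, once.
The state is a dict: "time_s": time; "qpos": joint angles; "joint_velocities": joint speeds; "effort": joint torques, N m; "tool_pos": TCP position; "tool_rot": TCP orientation; "force": force on the tool from outside, world axes, zero at the start; "wrist_torque": the same for the moment, N m; "grip_width": finger opening in m; "grasp_force": force on a finger pad.
Only numpy, scipy, OpenCV 4.12 (cv2) and the standard library are available. Lean on these libraries where they do the work, as an engineer would, in place of code of your own. Each camera call takes 0.05 s, during which the arm holds its last target. There are 200 camera calls.

TASK

Put the framed polarising filter on the stage of the polariscope light base and slide it in under the two sprung clips until it is fully home against the sprung stop and both clip hooks have snapped down behind its near edge. The clip carriage is locked wherever the last user left it and the filter is glass, so feel your way in with a light push: do not ram it or press it hard on the stage. Leave the other things on the bench where they are.

Things in the scene. Friction and masses are not known exactly. Their poses are not given: they have to be found in the camera images.
- filter: polarising filter: flat light-grey metal frame 60 mm long (its x) by 50 mm wide (its y) by 7 mm thick round a dark violet-grey pane; 60 g or so, loose; it lies flat on the slate tile. Origin: centre of its underside, z up. Either end may go in first.
- slate_tile: dark slate tile 106 x 106 x 8 mm, fixed; origin at the centre of its underside on the bench
- light_base: grey polariscope light base, housing 196 x 116 mm, top at z = 32 mm; fixed. Origin on the bench under its middle; x runs along the stage from the loading end (face with red rocker switch and dial, nearer the robot) to the stop, z up. Grey metal stage, surface z = 44 mm, carries a dark steel carriage with rails, sprung stop and two clips.
- home (a point): fixed point of the base (x = 17.5 mm, z = 44 mm). The filter's centre comes here when home if the carriage stands mid-way; but the carriage was left locked anywhere up to 12 mm nearer or farther, which no reading tells: find the stop by feel. Its rails, 53 mm apart and 9 mm high, guide the filter's leading 28 mm; mouths flared to 60 mm.
- entry (a point): on the middle of the stage tongue (x = -81 mm, z = 44 mm); a filter centred here has its leading end just short of the clips. The tongue is 38 mm wide, from x = -92 to +30 mm, 12 mm above the housing and narrower than the filter, so fingers holding the near half of the filter's long sides pass beside it, tips a little below it. The clips take it in too if held 2 mm above.
- clip_left (a joint): hinge angle (rad) of the sprung clip on the left (+y), 13 mm off the middle, 7 mm wide. Its arm runs from a post behind the stop, 14 mm above the stage, 82 mm to a hook reaching down to 1 mm; from the hook's foot a 28 degree lip slopes up towards the loading end. The filter lifts both with 5 to 10 N of push, about 2 N drag after. 0 = down, 0.075 = riding on the filter; snaps to 0 behind its near edge.
- clip_right (a joint): hinge angle (rad) of the sprung clip on the right (-y), 13 mm off the middle, 7 mm wide. Its arm runs from a post behind the stop, 14 mm above the stage, 82 mm to a hook reaching down to 1 mm; from the hook's foot a 28 degree lip slopes up towards the loading end. The filter lifts both with 5 to 10 N of push, about 2 N drag after. 0 = down, 0.075 = riding on the filter; snaps to 0 behind its near edge.
- stop_bar (a joint): travel (m) of the sprung stop bar across the carriage's end: 0 = out, 0.0045 = hard against its end. 2 N starts it, plus 2.5 N per mm. It is met 2.5 mm before the filter is home; pressed in about 3 mm (some 12 N of push in all) it lets both hooks drop; 15 N takes the bar to its hard end. Released, the filter is held between bar and hooks, bar in by about 2.5 mm.
- loupe: folding loupe with white case, 29 x 61 x 13 mm, loose bystander, to be left alone; origin at the centre of its underside
- beeswax: round yellow cake of beeswax, 45 x 17 mm high, loose bystander, to be left alone; origin at the centre of its underside
- solder_tin: round tin with red lid, 64 x 23 mm high, loose bystander, to be left alone; origin at the centre of its underside
- ring_clamp: wooden ring clamp, 26 x 130 x 28 mm, loose bystander, to be left alone; origin at the centre of its underside
Not all that is in view belongs to the job. There is more than one size of the filter; the job needs the smaller.

How it is judged (in metres and radians):
On the way, in this order (a step that is already met when the one before it is completed fails the run):
1. the filter is lifted off the tile (z of filter in the frame of slate_tile above 0.03 m and contact force between filter and the fingers above 1 N), for 0.1 s.
2. the filter is on the stage partly under the clips, both clips riding up on it (value of joint each of clip_left, clip_right above 0.05 rad and z of filter in the frame of home between -0.003 and 0.006 m and y of filter in the frame of home between -0.008 and 0.008 m), for 0.1 s.
At the end, for the whole second after the job is handed in: The filter lies flat on the stage, within 3 mm of its middle line and 0.06 rad of straight, latched: both hooks down behind its near edge (clips below 0.015 rad), its far edge holding the stop bar in by over 1 mm, within 15.5 mm of home along the stage; at rest and released (x of filter in the frame of home between -0.0155 and 0.0155 m and y of filter in the frame of home between -0.003 and 0.003 m and z of filter in the frame of home between -0.002 and 0.002 m and angle between filter's own z axis and vertical below 0.04 rad and angle between the x axis of filter and the x axis of light_base, either way round below 0.06 rad and value of joint each of clip_left, clip_right below 0.015 rad and value of joint stop_bar above 0.001 m and linear speed of filter below 0.01 m/s); the robot touches nothing.
It fails at once if the filter is forced: more than 35 N between it and the light base with its stop and clips (contact force between filter and light_base above 35 N).
It fails at once if a bystander is moved by more than 20 mm (distance of any of loupe, beeswax, solder_tin, ring_clamp from where it was at the start of the episode above 0.02 m).
It also fails if it takes over 51 s, if anything falls off the work surface, if the arm or the gripper's body presses on something with over 40 N, if the wrist force passes 120 N, or if a joint passes its speed limit or range.

## Working session

There is one attempt and no reset: what is moved stays moved. The work goes in short steps, Python scripts to look and compute and a tool call to move; the robot and the scene stay as the last step left them, time stands still between calls to the robot, and variables do not carry over. Pictures are saved under pics/ and viewed, at most 10 in all, crops included, and the job is handed in when it is done.

Besides the shell and the picture viewer there is one more tool, called by a JSON object that holds its "api" and its "payload", one argument or row to a line. arm_command: Moves the arm, as the interface text tells. Its arguments: {"type":"object","properties":{"series":{"type":"string"},"squeeze":{"type":"number"}},"required":["series"]}

```bash
mkdir -p pics; python3 - <<'E'
from cell import telemetry, cams
import cv2
o=telemetry.get_obs()
for k in('time_s','tool_pos','tool_rot','force','grip_width'):print(k,o[k])
for n in('top','scene'):
    c=cams.calibration(n);print(n,c)
    cv2.imwrite(f'pics/{n}0.png',cams.read_camera(n))
print(cams.calibration('wrist'))
E
```

```text
time_s 0.0
tool_pos [ 0.16677944 -0.62766671  0.22146714]
tool_rot [-1.79890668e+02  6.21510257e-03  1.48868240e+01]
force [-0.32600972 -0.06826825  0.82974297]
grip_width 0.0873227038368649
top {'K': array([[468.45011406,   0.        , 319.1165562 ],
       [  0.        , 468.45011406, 233.19080409],
       [  0.        ,   0.        ,   1.        ]]), 'origin': array([ 0.46620727, -0.09248668,  1.1185546 ]), 'rotation': array([-174.84389968,   -1.38515446,  -91.51042898])}
scene {'K': array([[441.82151096,   0.        , 323.59709237],
       [  0.        , 441.82151096, 237.30160177],
       [  0.        ,   0.        ,   1.        ]]), 'origin': array([0.22701659, 0.45973338, 0.76200117]), 'rotation': array([-136.76684385,   -0.68432345, -151.11628366])}
{'K': array([[371.64829954,   0.        , 322.61675539],
       [  0.        , 371.64829954, 250.27195026],
       [  0.        ,   0.        ,   1.        ]]), 'hand_eye': array([[ 1.10688283e-04, -9.52432055e-01, -3.04750993e-01,
         8.40859068e-02],
       [ 9.99999952e-01,  1.70014181e-05,  3.10074732e-04,
        -4.97504097e-04],
       [-2.90143916e-04, -3.04751012e-01,  9.52432011e-01,
        -1.62128965e-01],
       [ 0.00000000e+00,  0.00000000e+00,  0.00000000e+00,
         1.00000000e+00]])}
```

View pics/top0.png

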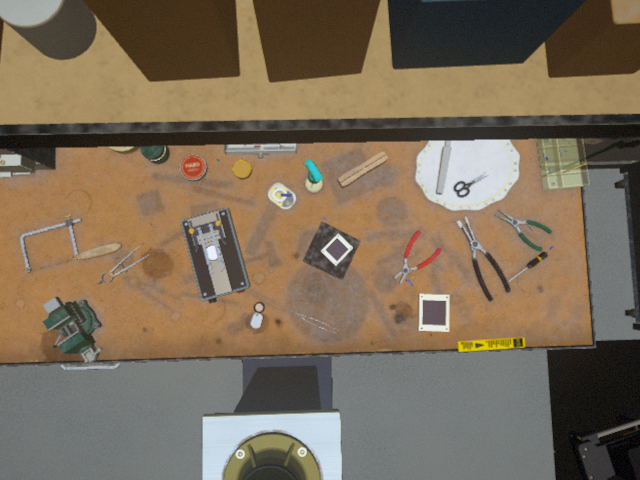

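View pics/scene0.png

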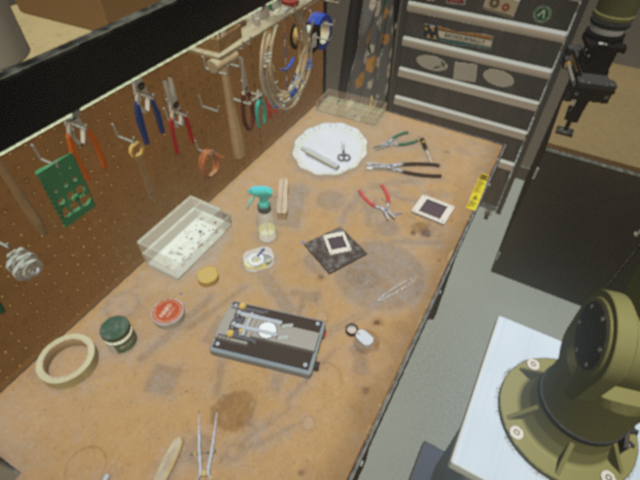

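The top picture shows the small filter on the slate tile at about (336,249) and the light base at about (214,254). The larger filter at (434,313) is the decoy. I'll enlarge the work area.

```bash
python3 - <<'E'
import cv2
a=cv2.imread('pics/top0.png')[195:310,170:370]
cv2.imwrite('pics/c1.png',cv2.resize(a,None,fx=4,fy=4,interpolation=cv2.INTER_CUBIC))
E
```

```text
(no output)
```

View pics/c1.png

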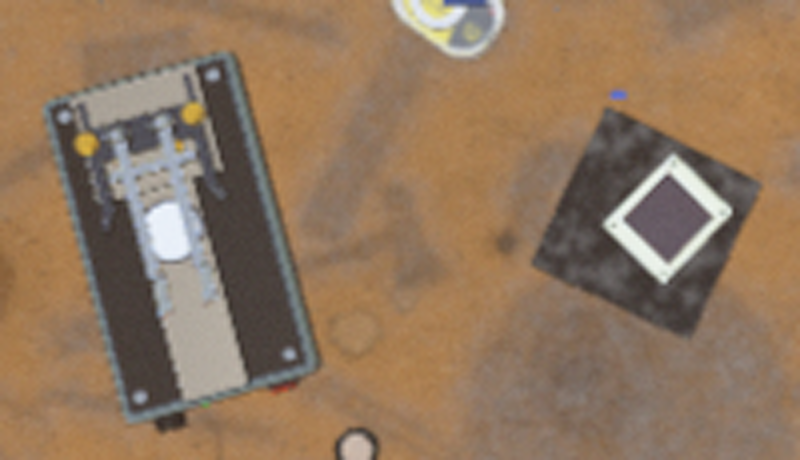

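The crop shows the filter corners at about (674,155), (731,211), (665,283), (604,224) and the housing corners at about (46,103), (232,53), (320,365), (128,420). I'll project these.

```bash
cat > h.py <<'E'
import numpy as np
from scipy.spatial.transform import Rotation as Ro
from cell import telemetry, cams
def rot(r): return Ro.from_euler('xyz',r,degrees=True).as_matrix()
def top(uv,z,n='top'):
    c=cams.calibration(n);uv=np.atleast_2d(uv)
    d=(np.linalg.inv(c['K'])@np.c_[uv,np.ones(len(uv))].T).T@rot(c['rotation']).T
    o=c['origin'];return (o+d*((z-o[2])/d[:,2])[:,None])[:,:2]
def wrist(uv,z,obs):
    c=cams.calibration('wrist');K=c['K'];uv=np.atleast_2d(uv)
    p=(uv-K[:2,2])/K[0,0];r=np.linalg.norm(p,axis=1)[:,None]
    d=np.c_[p*np.sin(r)/r,np.cos(r)];H=c['hand_eye'];R=rot(obs['tool_rot'])
    d=d@H[:3,:3].T@R.T;o=R@H[:3,3]+obs['tool_pos']
    return (o+d*((z-o[2])/d[:,2])[:,None])[:,:2]
def wproj(P,obs):
    c=cams.calibration('wrist');H=c['hand_eye'];R=rot(obs['tool_rot'])
    q=((np.atleast_2d(P)-obs['tool_pos'])@R-H[:3,3])@H[:3,:3]
    rho=np.linalg.norm(q[:,:2],axis=1);th=np.arctan2(rho,q[:,2])
    return q[:,:2]/rho[:,None]*(th*c['K'][0,0])[:,None]+c['K'][:2,2]
def fit(P,M):
    M=np.array(M,float);mp,mm=P.mean(0),M.mean(0);A=P-mp;B=M-mm
    a=np.arctan2((B[:,0]*A[:,1]-B[:,1]*A[:,0]).sum(),(B*A).sum())
    R=np.array([[np.cos(a),-np.sin(a)],[np.sin(a),np.cos(a)]]);t=mp-R@mm
    return t,np.degrees(a),P-(M@R.T+t)
E
python3 - <<'E'
from h import *
cv=lambda l:np.array(l)/4+[170-.375,195-.375]
F=top(cv([(674,155),(731,211),(665,283),(604,224)]),.015)
print(F,[np.linalg.norm(F[i]-F[i-1]) for i in range(4)])
print(fit(F,[(.03,.025),(.03,-.025),(-.03,-.025),(-.03,.025)]))
# image up=+x world, left=+y
B=top(cv([(46,103),(232,53),(320,365),(128,420)]),.032)
print(B,[np.linalg.norm(B[i]-B[i-1]) for i in range(4)])
print(fit(B,[(.098,.058),(.098,-.058),(-.098,-.058),(-.098,.058)]))
print('tongue end',top(cv([(181,402),(246,383)]),.044))
E
```

```text
[[ 0.56355065 -0.16679281]
 [ 0.52952523 -0.19951087]
 [ 0.4880974  -0.15922314]
 [ 0.52372373 -0.12425636]] [np.float64(0.058271205750031446), np.float64(0.04720382372659005), np.float64(0.05778724868436887), np.float64(0.04991904346007726)]
(array([ 0.52622425, -0.16244579]), np.float64(-45.66000131112796), array([[-0.00152117, -0.00036374],
       [ 0.00021366,  0.00186394],
       [ 0.00072072, -0.00076062],
       [ 0.0005868 , -0.00073958]]))
[[0.60111918 0.19784125]
 [0.62791167 0.09026848]
 [0.44589976 0.04155858]
 [0.41759251 0.15131645]] [np.float64(0.18933196847535397), np.float64(0.11085909068629543), np.float64(0.18841705928998198), np.float64(0.11334941487298464)]
(array([0.52313078, 0.12024619]), np.float64(14.504951204018166), array([[-0.00236106, -0.00310169],
       [-0.00462235,  0.00162816],
       [ 0.00311844,  0.00200914],
       [ 0.00386497, -0.00053561]]))
tongue end [[0.4274118  0.11876   ]
 [0.43710199 0.0820263 ]]
```

{"api": "arm_command", "payload": {
  "series": "15 -12 0 0 0;30.5 -24.9 0 0 0;30.5 -24.9 0 0 0;30.5 -24.9 0 0 0;30.5 -24.9 0 0 0;30.5 -24.9 0 0 0;30.5 -24.9 0 0 0;30.5 -24.9 0 0 0;30.5 -24.9 0 0 0;30.5 -24.9 0 0 0;30.5 -24.9 0 0 0;30.5 -24.9 0 0 0;30.5 -24.9 0 0 0;30.5 -24.9 0 0 0;30.5 -24.9 0 0 0;15 -13 0 0 0;0 0 0 0 0"
}}

```text
time_s: 1.52
tool_pos: [0.515, -0.1432, 0.2224]
tool_rot: [-179.9, -0.1, 15.4]
force: [0.2, 0.4, 0.4]
grip_width: 0.0871
grasp_force: 0.0
```

{"api": "arm_command", "payload": {
  "series": "0 0 8 0.1175 0;0 0 8 0.1175 0;0 0 8 0.1175 0;0 0 8 0.1175 0;0 0 8 0.1175 0;0 0 8 0.1175 0;0 0 8 0.1175 0;0 0 8 0.1175 0;0 0 8 0.1175 0;0 0 0 0 0;0 0 0 0 0"
}}

```text
time_s: 2.43
tool_pos: [0.5118, -0.1504, 0.15]
tool_rot: [179.9, 0.1, -45.6]
force: [-0.1, 1.5, 0.6]
grip_width: 0.0869
grasp_force: 0.0
```

```bash
python3 - <<'E'
from h import *
import cv2,json
o=telemetry.get_obs();i=cams.read_camera('wrist');cv2.imwrite('pics/w1.png',i)
json.dump({k:np.asarray(o[k]).tolist() for k in o},open('w1.json','w'))
for k in('time_s','tool_pos','tool_rot','force','qpos'):print(k,o[k])
u0,v0=[int(x) for x in wproj([*(.526,-.1624),.015],o)[0]];print(u0,v0)
u0=max(100,min(540,u0));v0=max(75,min(405,v0))
cv2.imwrite('pics/w1c.png',cv2.resize(i[v0-75:v0+75,u0-100:u0+100],None,fx=4,fy=4,interpolation=cv2.INTER_CUBIC));print(u0,v0)
E
```

```text
time_s 2.4333
tool_pos [ 0.51175656 -0.15042138  0.15000312]
tool_rot [ 1.79936240e+02  6.96007545e-02 -4.55735800e+01]
force [-0.1369262   1.53439582  0.56217952]
qpos [  38.3388631     8.76939558  -26.92226762  104.2477631     4.28282349
   68.06987632 -125.49446491]
320 215
320 215
```

View pics/w1c.png

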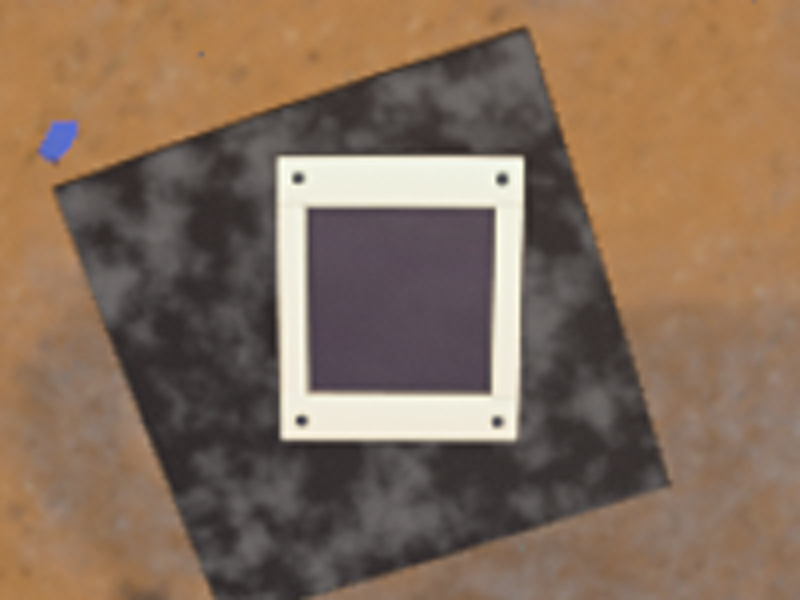

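The crop, centred on full-picture (320,215), shows the filter corners at (277,156), (524,156), (517,440), (281,440).

```bash
python3 - <<'E'
from h import *
import json
o=json.load(open('w1.json'))
uv=np.array([(277,156),(524,156),(517,440),(281,440)])/4+[220-.375,140-.375]
F=wrist(uv,.015,o);M=[(.03,.025),(.03,-.025),(-.03,-.025),(-.03,.025)]
t,a,r=fit(F,M);print(t,a,r)
g=t-.018*np.array([np.cos(np.radians(a)),np.sin(np.radians(a))])
R=rot(o['tool_rot']);print(g,'tool shift mm',R.T@np.r_[(g-o['tool_pos'][:2]),0]*1000)
E
```

```text
[ 0.52679118 -0.16237255] -45.832037334427575 [[-3.84494603e-04 -7.38915006e-05]
 [ 9.28447056e-05  1.55860426e-04]
 [ 3.59385982e-04  2.89896954e-05]
 [-6.77360847e-05 -1.10958621e-04]]
[ 0.51424942 -0.14946114] tool shift mm [ 1.05922635 -2.45243648 -0.00401584]
```

{"api": "arm_command", "payload": {
  "series": "1 -2.5 20 0.0045 0;0 0 30 0 0;0 0 30 0 0;0 0 30 0 0;0 0 18 0 0;0 0 8 0 0;0 0 4.5 0 0;0 0 0 0 0;0 0 0 0 0",
  "squeeze": 25
}}

```text
time_s: 3.23
tool_pos: [0.5163, -0.1491, 0.0114]
tool_rot: [-179.9, -0.1, -45.9]
force: [-0.0, 0.2, 0.1]
grip_width: 0.087
grasp_force: 0.0
```

{"api": "arm_command", "payload": {
  "series": "0 0 0 0 120;0 0 0 0 180;0 0 0 0 255;0 0 0 0 255;0 0 0 0 255;0 0 0 0 255;0 0 0 0 255;0 0 0 0 255",
  "squeeze": 25
}}

```text
time_s: 3.9
tool_pos: [0.5151, -0.1488, 0.0101]
tool_rot: [180.0, -0.0, -46.0]
force: [-0.7, -0.3, 0.3]
grip_width: 0.0495
grasp_force: 25.0
```

{"api": "arm_command", "payload": {
  "series": "0 0 -5 0 255;0 0 -10 0 255;0 0 -15 0 255;0 0 -15 0 255;0 0 -15 -0.1173 255;0 0 -15 -0.1173 255;0 0 -15 -0.1173 255;0 0 -10 -0.1173 255;0 0 -10 -0.1173 255;0 0 -10 -0.1173 255;0 0 0 -0.1173 255;0 0 0 -0.1173 255;0 0 0 -0.1173 255;0 0 0 0 255;0 0 0 0 255"
}}

```text
time_s: 5.15
tool_pos: [0.5152, -0.1488, 0.1307]
tool_rot: [180.0, -0.0, 14.3]
force: [0.9, 0.1, -0.5]
grip_width: 0.0494
grasp_force: 25.0
```

{"api": "arm_command", "payload": {
  "series": "-1 -13 0 0 255;-2 -25.8 0 0 255;-2 -25.8 0 0 255;-2 -25.8 0 0 255;-2 -25.8 0 0 255;-2 -25.8 0 0 255;-2 -25.8 0 0 255;-2 -25.8 0 0 255;-2 -25.8 0 0 255;-2 -25.8 0 0 255;-1 -13 0 0 255;0 0 0 0 255;0 0 0 0 255;0 0 0 0 255"
}}

```text
time_s: 6.32
tool_pos: [0.4313, 0.095, 0.13]
tool_rot: [180.0, 0.0, 14.4]
force: [0.1, 0.4, -0.9]
grip_width: 0.0497
grasp_force: 25.0
```

```bash
python3 - <<'E'
from h import *
import cv2,json
o=telemetry.get_obs();i=cams.read_camera('wrist');cv2.imwrite('pics/w2.png',i)
json.dump({k:np.asarray(o[k]).tolist() for k in o},open('w2.json','w'))
for k in('time_s','tool_pos','tool_rot','force','qpos','grasp_force'):print(k,o[k])
cv2.imwrite('pics/w2c.png',cv2.resize(i[0:330,110:540],(782,600),interpolation=cv2.INTER_CUBIC))
E
```

```text
time_s 6.3167
tool_pos [0.4313033  0.09501424 0.13001677]
tool_rot [1.79957986e+02 2.60233517e-03 1.44150528e+01]
force [ 0.08531676  0.42715603 -0.94796354]
qpos [ 32.15675183  -2.04187643 -46.60858282 116.62499528  -1.59343835
  64.78920178 -89.33967507]
grasp_force 24.988116323947906
```

View pics/w2c.png

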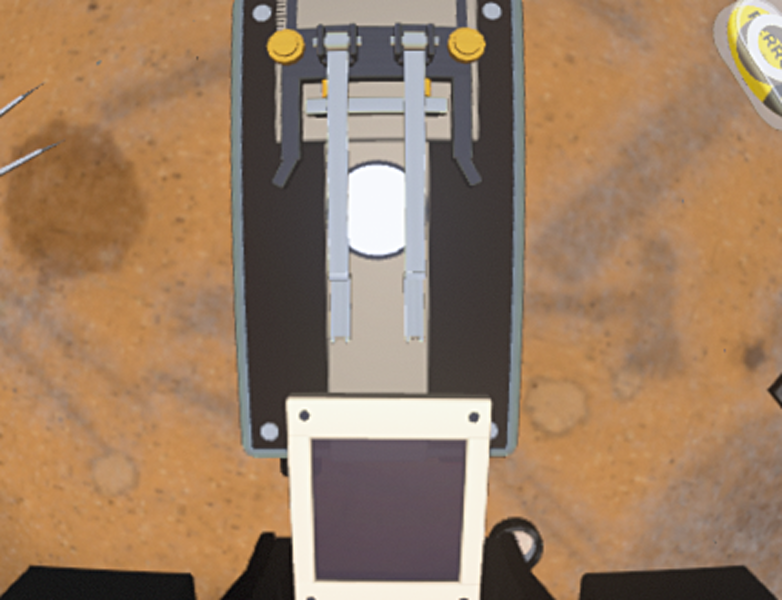

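The picture shows the tongue edges at crop columns 327/430 (row 150) and 328/428 (row 390). The clip lips end at row 340, columns 340 and 415, and the filter's far corners are at (287,398) and (491,400).

```bash
python3 - <<'E'
from h import *
import json
o=json.load(open('w2.json'))
s=782/430
w=lambda l,z:(lambda P:((np.c_[P-np.array(o['tool_pos'])[:2],np.zeros(len(P))]@rot(o['tool_rot']))[:,:2]*1000).round(1))(wrist(np.array(l)/s+[110,0],z,o))
print('tongue (tool mm)',w([(327,150),(430,150),(328,390),(428,390)],.044))
print('clip lip ends',w([(340,340),(415,340)],.052))
print('stop bar',w([(307,104),(447,104)],.048))
print('housing far/near edge', w([(249,445),(512,445)],.032), w([(233,100),(523,100)],.032))
print('filter',w([(287,398),(491,400),(298,583+0),(484,583)],.135))
E
```

```text
tongue (tool mm) [[119.8 -21.8]
 [119.7  15.2]
 [ 30.4 -22.4]
 [ 30.4  15.2]]
clip lip ends [[ 50.5 -17.1]
 [ 50.4   9.8]]
stop bar [[136.7 -28.6]
 [136.4  21. ]]
housing far/near edge [[  5.2 -56.5]
 [  5.2  50.7]] [[143.5 -59.1]
 [143.   51.6]]
filter [[ 48.2 -24.4]
 [ 47.7  24.6]
 [ -1.7 -23.9]
 [ -1.8  25.4]]
```

{"api": "arm_command", "payload": {
  "series": "-3 -2 10 0 255;-3 -1.8 15 0 255;0 0 20 0 255;0 0 20 0 255;0 0 10 0 255;0 0 5 0 255;0 0 2 0 255;0 0 0 0 255;0 0 0 0 255;0 0 0 0 255",
  "squeeze": 35
}}

```text
time_s: 7.2
tool_pos: [0.4251, 0.0984, 0.0489]
tool_rot: [180.0, -0.1, 14.5]
force: [-0.5, -0.2, -1.1]
grip_width: 0.0498
grasp_force: 35.0
```

```bash
python3 - <<'E'
from h import *
import cv2,json
o=telemetry.get_obs();i=cams.read_camera('wrist')
json.dump({k:np.asarray(o[k]).tolist() for k in o},open('w3.json','w'))
for k in('time_s','tool_pos','tool_rot','force'):print(k,o[k])
cv2.imwrite('pics/w3c.png',cv2.resize(i[0:330,110:540],(782,600),interpolation=cv2.INTER_CUBIC))
E
```

```text
time_s 7.2
tool_pos [0.42509721 0.09844922 0.0488526 ]
tool_rot [ 1.79967803e+02 -9.38039874e-02  1.45127664e+01]
force [-0.50348886 -0.16675104 -1.09231102]
```

View pics/w3c.png

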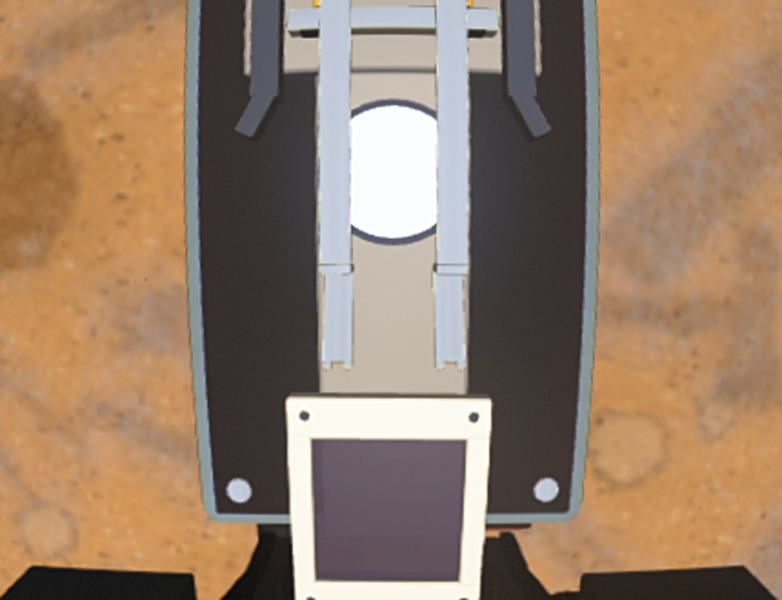

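The lips (336, 451) and the tongue (319 to 469) centre on column 394, and the filter (287 to 491) centres on 389. So I shift +1.2 mm in tool y, go down slightly and start in.

{"api": "arm_command", "payload": {
  "series": "0 1.2 1 0 255;0 0 0.8 0 255;0 0 0 0 255;2 0 0 0 255;2 0 0 0 255;2 0 0 0 255;2 0 0 0 255;2 0 0 0 255;1 0 0 0 255;1 0 0 0 255;1 0 0 0 255"
}}

```text
time_s: 8.17
tool_pos: [0.4371, 0.1005, 0.0464]
tool_rot: [180.0, 0.0, 14.5]
force: [-3.4, -0.6, 5.5]
grip_width: 0.049
grasp_force: 35.0
```

{"api": "arm_command", "payload": {
  "series": "1 0 0 0 255;1 0 0 0 255;1 0 0 0 255;1 0 0 0 255;1 0 0 0 255"
}}

```text
time_s: 8.58
tool_pos: [0.4419, 0.1017, 0.0464]
tool_rot: [180.0, 0.0, 14.5]
force: [-1.5, -1.4, 5.2]
grip_width: 0.0492
grasp_force: 35.0
```

{"api": "arm_command", "payload": {
  "series": "1 0 0 0 255;1 0 0 0 255;1 0 0 0 255;1 0 0 0 255;1 0 0 0 255"
}}

```text
time_s: 9.0
tool_pos: [0.4451, 0.1026, 0.0463]
tool_rot: [180.0, 0.3, 14.5]
force: [-9.1, -2.4, 14.0]
grip_width: 0.0493
grasp_force: 35.0
```

{"api": "arm_command", "payload": {
  "series": "0 0 -0.4 0 255;0 0 -0.4 0 255;0 0 0 0 255;0 0 0 0 255"
}}

```text
time_s: 9.33
tool_pos: [0.4453, 0.1026, 0.0464]
tool_rot: [180.0, 0.2, 14.5]
force: [-5.7, -1.0, 2.7]
grip_width: 0.0491
grasp_force: 35.0
```

{"api": "arm_command", "payload": {
  "series": "1 0 0 0 255;1 0 0 0 255;1 0 0 0 255;1 0 0 0 255"
}}

```text
time_s: 9.67
tool_pos: [0.4476, 0.1031, 0.0464]
tool_rot: [180.0, 0.4, 14.5]
force: [-10.2, -2.8, 9.7]
grip_width: 0.0492
grasp_force: 35.0
```

{"api": "arm_command", "payload": {
  "series": "1 0 -0.2 0 255;1 0 -0.2 0 255;1 0 0 0 255;1 0 0 0 255"
}}

```text
time_s: 10.0
tool_pos: [0.4509, 0.104, 0.0464]
tool_rot: [180.0, 0.5, 14.5]
force: [-10.2, -2.3, 8.6]
grip_width: 0.0492
grasp_force: 35.0
```

{"api": "arm_command", "payload": {
  "series": "1 0 0 0 255;1 0 0 0 255;1 0 0 0 255;1 0 0 0 255"
}}

```text
time_s: 10.33
tool_pos: [0.454, 0.1048, 0.0464]
tool_rot: [180.0, 0.6, 14.5]
force: [-12.1, -4.0, 11.5]
grip_width: 0.0491
grasp_force: 35.0
```

{"api": "arm_command", "payload": {
  "series": "1 0 -0.2 0 255;1 0 -0.2 0 255;1 0 0 0 255;1 0 0 0 255"
}}

```text
time_s: 10.67
tool_pos: [0.4615, 0.1068, 0.0471]
tool_rot: [-180.0, 0.1, 14.5]
force: [-2.5, -0.4, -2.2]
grip_width: 0.0493
grasp_force: 35.0
```

{"api": "arm_command", "payload": {
  "series": "1 0 0 0 255;1 0 0 0 255;1 0 0 0 255;1 0 0 0 255"
}}

```text
time_s: 11.0
tool_pos: [0.4661, 0.108, 0.0475]
tool_rot: [-180.0, 0.0, 14.5]
force: [-2.0, -0.9, -4.2]
grip_width: 0.049
grasp_force: 35.0
```

{"api": "arm_command", "payload": {
  "series": "2 0 0.3 0 255;2 0 0 0 255;2 0 0 0 255;2 0 0 0 255;2 0 0 0 255;2 0 0 0 255;2 0 0 0 255;2 0 0 0 255;1 0 0 0 255"
}}

```text
time_s: 11.75
tool_pos: [0.4831, 0.1124, 0.0475]
tool_rot: [-180.0, -0.0, 14.5]
force: [-1.7, -1.3, -5.0]
grip_width: 0.0492
grasp_force: 35.0
```

```bash
python3 - <<'E'
from h import *
import cv2
i=cams.read_camera('wrist')
cv2.imwrite('pics/w4c.png',cv2.resize(i[0:330,110:540],(782,600),interpolation=cv2.INTER_CUBIC))
E
```

```text
(no output)
```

View pics/w4c.png

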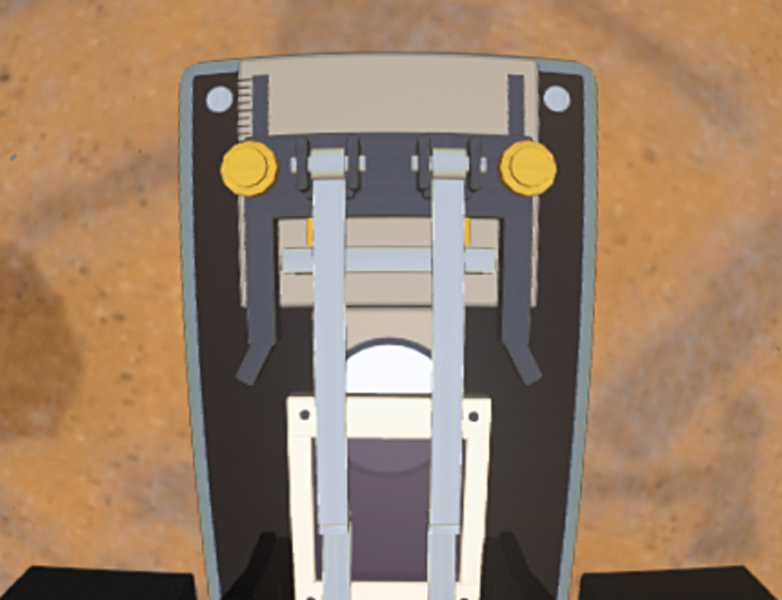

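The filter (288 to 491) is centred on column 389, in line with the rails and bar (also 389). The bar's face is about 30 mm ahead of the filter.

{"api": "arm_command", "payload": {
  "series": "2 0 0.3 0 255;2 0 0.2 0 255;2 0 0 0 255;2 0 0 0 255;2 0 0 0 255;2 0 0 0 255;2 0 0 0 255;2 0 0 0 255;2 0 0 0 255;2 0 0 0 255;2 0 0 0 255;2 0 0 0 255;1 0 0 0 255"
}}

```text
time_s: 12.88
tool_pos: [0.5073, 0.1187, 0.0471]
tool_rot: [-180.0, -0.0, 14.5]
force: [-1.0, -0.0, -5.4]
grip_width: 0.049
grasp_force: 35.0
```

{"api": "arm_command", "payload": {
  "series": "1 0 0 0 255;1 0 0 0 255;1 0 0 0 255;1 0 0 0 255"
}}

```text
time_s: 13.22
tool_pos: [0.5107, 0.1195, 0.047]
tool_rot: [180.0, 0.0, 14.5]
force: [-1.9, 0.5, -5.2]
grip_width: 0.049
grasp_force: 35.0
```

{"api": "arm_command", "payload": {
  "series": "1 0 0.2 0 255;1 0 0 0 255;0 0 0 0 255"
}}

```text
time_s: 13.47
tool_pos: [0.5125, 0.12, 0.0467]
tool_rot: [180.0, 0.0, 14.5]
force: [-2.3, -0.6, -3.6]
grip_width: 0.0494
grasp_force: 35.0
```

{"api": "arm_command", "payload": {
  "series": "1 0 0 0 255;1 0 0 0 255;0 0 0 0 255"
}}

```text
time_s: 13.72
tool_pos: [0.5146, 0.1204, 0.0469]
tool_rot: [180.0, 0.0, 14.5]
force: [-5.4, -1.3, -0.5]
grip_width: 0.049
grasp_force: 35.0
```

{"api": "arm_command", "payload": {
  "series": "0.7 0 0 0 255;0.7 0 0 0 255;0 0 0 0 255"
}}

```text
time_s: 13.97
tool_pos: [0.5146, 0.1204, 0.0468]
tool_rot: [180.0, 0.2, 14.5]
force: [-6.8, -2.2, 0.0]
grip_width: 0.0489
grasp_force: 35.0
```

{"api": "arm_command", "payload": {
  "series": "0.8 0 0 0 255;0.8 0 0 0 255;0 0 0 0 255"
}}

```text
time_s: 14.22
tool_pos: [0.5151, 0.1206, 0.0465]
tool_rot: [179.9, 0.3, 14.5]
force: [-8.7, -2.6, 2.1]
grip_width: 0.049
grasp_force: 35.0
```

{"api": "arm_command", "payload": {
  "series": "0.8 0 0 0 255;0.8 0 0 0 255;0 0 0 0 255"
}}

```text
time_s: 14.47
tool_pos: [0.5159, 0.1208, 0.0465]
tool_rot: [179.9, 0.4, 14.5]
force: [-11.3, -2.9, 4.6]
grip_width: 0.0491
grasp_force: 35.0
```

{"api": "arm_command", "payload": {
  "series": "0.6 0 0 0 255;0.6 0 0 0 255;0 0 0 0 255"
}}

```text
time_s: 14.72
tool_pos: [0.5163, 0.1209, 0.0464]
tool_rot: [179.9, 0.5, 14.5]
force: [-13.1, -4.0, 5.5]
grip_width: 0.0492
grasp_force: 35.0
```

{"api": "arm_command", "payload": {
  "series": "0.6 0 -0.3 0 255;0.6 0 0 0 255;0 0 0 0 255"
}}

```text
time_s: 14.97
tool_pos: [0.5166, 0.1209, 0.0464]
tool_rot: [179.9, 0.6, 14.5]
force: [-13.1, -5.2, 5.3]
grip_width: 0.0492
grasp_force: 35.0
```

{"api": "arm_command", "payload": {
  "series": "0.6 0 0 0 255;0.6 0 0 0 255;0 0 0 0 255"
}}

```text
time_s: 15.22
tool_pos: [0.5167, 0.121, 0.0464]
tool_rot: [179.9, 0.8, 14.5]
force: [-16.7, -5.2, 9.3]
grip_width: 0.0494
grasp_force: 35.0
```

```bash
python3 - <<'E'
from h import *
import cv2
i=cams.read_camera('wrist')
cv2.imwrite('pics/w5c.png',cv2.resize(i[120:420,200:440],(480*5//4,600*5//4))[:600] if 0 else cv2.resize(i[110:430,200:440],(450,600),interpolation=cv2.INTER_CUBIC))
E
```

```text
(no output)
```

View pics/w5c.png

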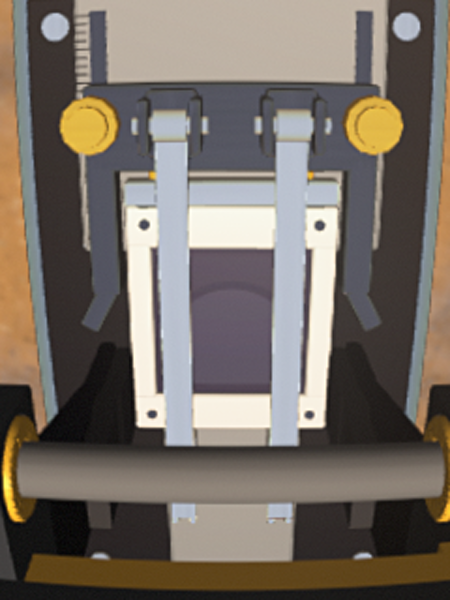

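The far end has driven the bar nearly all the way in, with only about 2 mm of gap left behind it. The gripper hides the hooks, so I'll ease off and feel for the latch.

{"api": "arm_command", "payload": {
  "series": "-0.8 0 0 0 255;-0.8 0 0 0 255;0 0 0 0 255"
}}

```text
time_s: 15.52
tool_pos: [0.5166, 0.1209, 0.0464]
tool_rot: [179.9, 0.6, 14.5]
force: [-13.1, -3.5, 4.8]
grip_width: 0.0494
grasp_force: 35.0
```

{"api": "arm_command", "payload": {
  "series": "-0.8 0 0 0 255;-0.8 0 0 0 255;0 0 0 0 255"
}}

```text
time_s: 15.77
tool_pos: [0.5158, 0.1208, 0.0465]
tool_rot: [179.9, 0.5, 14.6]
force: [-11.0, -2.8, 2.5]
grip_width: 0.0491
grasp_force: 35.0
```

{"api": "arm_command", "payload": {
  "series": "-0.8 0 0 0 255;-0.8 0 0 0 255;0 0 0 0 255"
}}

```text
time_s: 16.02
tool_pos: [0.5151, 0.1206, 0.0466]
tool_rot: [179.9, 0.4, 14.5]
force: [-9.0, -2.6, 0.0]
grip_width: 0.0494
grasp_force: 35.0
```

{"api": "arm_command", "payload": {
  "series": "-0.8 0 0 0 255;-0.8 0 0 0 255;0 0 0 0 255"
}}

```text
time_s: 16.27
tool_pos: [0.5146, 0.1205, 0.0468]
tool_rot: [180.0, 0.2, 14.5]
force: [-7.0, -2.7, -1.2]
grip_width: 0.049
grasp_force: 35.0
```

{"api": "arm_command", "payload": {
  "series": "-0.8 0 0 0 255;-0.8 0 0 0 255;0 0 0 0 255"
}}

```text
time_s: 16.52
tool_pos: [0.5145, 0.1204, 0.0472]
tool_rot: [180.0, 0.0, 14.5]
force: [-4.4, -0.9, -3.0]
grip_width: 0.049
grasp_force: 35.0
```

{"api": "arm_command", "payload": {
  "series": "-0.8 0 0 0 255;-0.8 0 0 0 255;0 0 0 0 255"
}}

```text
time_s: 16.77
tool_pos: [0.5144, 0.1204, 0.0475]
tool_rot: [180.0, -0.1, 14.5]
force: [0.3, -0.8, -5.9]
grip_width: 0.0491
grasp_force: 35.0
```

{"api": "arm_command", "payload": {
  "series": "-0.8 0 0 0 255;-0.8 0 0 0 255;0 0 0 0 255"
}}

```text
time_s: 17.02
tool_pos: [0.5142, 0.1204, 0.0482]
tool_rot: [-180.0, -0.3, 14.5]
force: [5.2, -0.1, -4.2]
grip_width: 0.0489
grasp_force: 35.0
```

Pulling back now meets resistance (+5 N) at a fixed position, so it is latched. I'll relax, set it down and open.

{"api": "arm_command", "payload": {
  "series": "0.8 0 0.4 0 255;0.8 0 0.4 0 255;0 0 0.4 0 255;0 0 0 0 255;0 0 0 0 255"
}}

```text
time_s: 17.43
tool_pos: [0.5143, 0.1204, 0.0469]
tool_rot: [180.0, -0.1, 14.5]
force: [3.2, -1.2, 3.8]
grip_width: 0.0489
grasp_force: 35.0
```

{"api": "arm_command", "payload": {
  "series": "0 0 0 0 120;0 0 0 0 60;0 0 0 0 0;0 0 0 0 0;0 0 0 0 0;0 0 0 0 0;0 0 -5 0 0;0 0 -10 0 0;0 0 -20 0 0;0 0 -25 0 0;0 0 -25 0 0;-10 0 -20 0 0;-20 0 0 0 0;-20 0 0 0 0;-10 0 0 0 0;0 0 0 0 0;0 0 0 0 0"
}}

```text
time_s: 18.85
tool_pos: [0.4555, 0.105, 0.1519]
tool_rot: [179.9, -0.1, 14.5]
force: [0.2, -0.8, -0.5]
grip_width: 0.0873
grasp_force: 0.0
```

```bash
python3 - <<'E'
from h import *
import cv2
o=telemetry.get_obs();i=cams.read_camera('wrist');cv2.imwrite('pics/w6.png',i)
p=wproj([.5231,.1202,.044],o)[0].astype(int);print(p,o['tool_pos'])
u,v=max(90,min(550,p[0])),max(100,min(380,p[1]))
cv2.imwrite('pics/w6c.png',cv2.resize(i[v-100:v+100,u-90:u+90],(540,600),interpolation=cv2.INTER_CUBIC))
E
```

```text
[325 155] [0.45553953 0.10499434 0.15185103]
```

View pics/w6c.png

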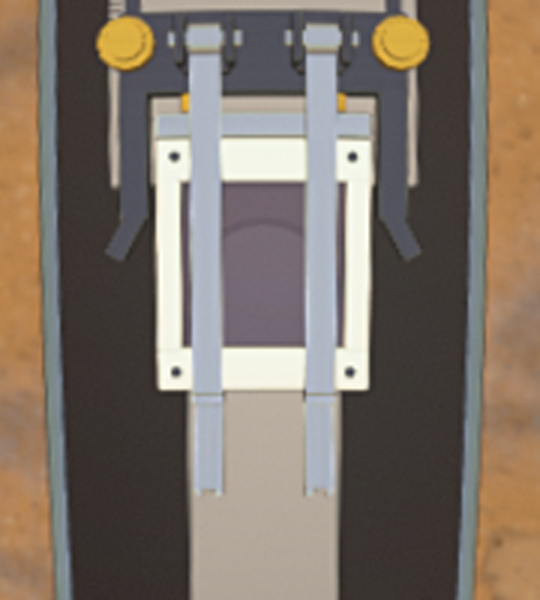

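The filter lies straight between the rails. Its near edge is at row 390, and both hook bends are just behind it at row 395. The bar is in by about 2.5 mm, which matches the latched state.

```bash
python3 -c "
from cell import env
print(env.sign_off())"
```

```text
the job is handed in; nothing more can be done
None
```

I handed the job in at about 19 s: the last picture shows the small filter latched under both clip hooks against the stop bar, and the gripper is open and clear. The highest push I read was about 17.5 N, and the hand-in returned no verdict.

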